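# Pack the electrician's tool tray

## Robot

A 6-joint arm with a two-finger parallel gripper is mounted at the origin on the work surface. World frame = base frame: x ahead of the robot, y to its left, z up, the work surface at z = 0. Lengths are in mm, angles in rad, forces in N, time in s.
With the tool pointing down it reaches from about 350 to 875 mm from the base axis. Payload 4.2 kg.
Tool frame: the origin (TCP) lies midway between the tips of the shut fingers; the grasp point (between the pads) lies 19 mm behind it (arm.tcp_to_grasp is the distance from the TCP to the grasp point, in mm); z points along the fingers, y is the line along which they close (so a half turn about z gives the same grasp; the last joint's range is limited). The gripper opens to 85 mm and grips with 20 to 120 N. Pads are 22 mm wide; open, the fingers measure 114 mm over their backs; the gripper's body (76 mm by 85 mm) begins 54 mm behind the grasp point. The pads swing forward as they close: fully open they stand 13 mm farther back than shut.
Start: joints at [1.564, 0.385, 0.008, 0, -1.194, -0.259], TCP at [164.144, 603.039, 231.312] pointing down, gripper open.
Joint ranges: [-3.14, 3.14], [-1.21, 2.06], [-1.07, 1.41], [-3.16, 2.05], [-2.99, -0.16], [-3.1, 3.1]. Speed limits (rad/s): [2.79, 2.79, 3.14, 3.14, 3.14, 3.14].

## Interface

Orientations are given as a unit quaternion [x, y, z, w].
In Python, from bench import arm, imaging, job, models gives the robot as it stands.
- The arm moves only by the tool arm_command, never from a script. Its argument "rows" is a list of rows, each an object with "grip": the opening, from 0 (shut) to 1 (fully open); "linear": the shift along the tool's x, y, z in mm, a list of three; "rot": the turn, a rotation vector about the tool's x, y, z in rad, a list of three. In form: [{"grip": grip, "linear": [tx, ty, tz], "rot": [rx, ry, rz]}, ...]. A call has 1 to 10 rows; each row is the pose to reach, as a shift and turn from the pose commanded when the call began, along the tool's axes at that moment; what a row does not reach only later rows make up. A row lasts 1/8 s, in which the tool goes at most 62.5 mm and 10.7 degrees, less where a joint would pass 70% of its speed; a pose out of reach is approached as far as the arm can. A call with a gripper value outside its range is refused whole. The fingers move at their own pace and stop on an object; the grip force is fixed at half the most. Time passes only in rows, so rows that repeat a pose let the fingers close. It gives the time, the measured TCP pose, the force, the opening and the grip force at its end, in the units of the state.
- arm.read_state(): the state, without advancing time (a new reading comes with each control period).
- imaging.get_image(name): name is "side" or "top"; returns a dict with "frame" (480x640x3 uint8, red, green, blue), "fx", "fy", "cx", "cy" (pixels), "extrinsics" (4x4, takes a point from world to camera coordinates). Camera axes: x right, y down, z forward; pixel columns grow to the right and rows downward; lengths in mm; the calibration is good to about 2 mm. A picture is of the moment at which its call begins. There is no depth.
- job.job_done(): hands the job in; it is judged then, once.
Trained networks look in a picture, given as the dict that the camera call returned (one of the last four; its "shot" number tells which), for a name from the list of things; names that differ only in an ending like _2 or _b are one class to them, and where a whole thing is asked for, a point or a joint stands for the part that bears it (a point fixed in the world has none). Each returns a list of dicts, best first, with "score" (0 to 1); they miss things now and then, are a little off and sometimes report something else, mostly with a low value. They report only what shows in the picture. A call takes as long as a camera call. They do not tell look-alikes from the thing itself.
- models.spot_in(picture, query): "rect" ([left, top, right, bottom] in pixels, round what is visible of it).
- models.tip_of(picture, query): "pixel" ([column, row] in pixels: a listed point, or the origin of a listed thing).
The state is a dict: "clock": time; "joints": joint angles; "joint_vel": joint speeds; "joint_efforts": joint torques, N m; "position": TCP position; "ee_rot": TCP orientation; "contact_force": force on the tool from outside, world axes, zero at the start; "wrist_torque": the same for the moment, N m; "gripper_width": finger opening in mm; "grasp_force": force on a finger pad.
Only numpy, scipy, OpenCV 4.12 (cv2) and the standard library are available. Lean on these libraries where they do the work, as an engineer would, in place of code of your own. Each camera call takes 0.05 s, during which the arm holds its last target. There are 200 camera calls.

## Task

Pack the tool tray for the next job: put the multimeter, the pliers, the large hole saw and the small hole saw each into the foam inlay cut to its own shape and size, sitting flat on the bottom of its recess with the saws' teeth up. Set the tools down rather than dropping them, and leave the roll of tape and the orange conduit box where they are.

Things in the scene. Friction and masses are not known exactly. Their poses are not given: they have to be found in the camera images.
- meter: Digital multimeter lying face up: grey rounded box 130 (its x) x 62 (its y) x 32 mm, with a black face plate to 34 mm, display and dial on top. Origin: centre of its underside; x runs along its length towards the display end. 0.3 kg. Grip it across the 62 mm.
- pliers: Pliers lying flat, shut, 145 mm long: steel jaws, black handles. Origin: on the underside, mid-length, on the centreline; x towards the jaws. Grip at the joint, a flat-sided steel block 30 (x) x 26 (y) x 16 mm high centred at x = +17 mm, across the 26 mm. Jaws beyond it 20 then 15 mm wide, 14 then 12 mm high; handles spread to 49 mm, 15 mm high. 0.2 kg.
- saw_large: Large hole saw: a grey steel cup 54 mm in outside diameter, 44 mm tall, wall 3 mm, standing on its closed end with the teeth up. Origin: centre of its underside; z up. 0.14 kg. Grip it around the outside.
- saw_small: Small hole saw: the same kind of cup, 38 mm in outside diameter, 44 mm tall, wall 3 mm, standing with the teeth up. Origin: centre of its underside; z up. 0.09 kg. Grip it around the outside.
- inlay_meter: Inlay for the multimeter: fixed dark foam block 165 (x) x 100 (y) x 24 mm in a steel tray; recess 10 mm deep, its yellow floor 14 mm above the origin (centre of the underside, under the middle of the recess). Recess: 142 (x) x 74 (y) mm, 92 mm wide at the finger notches mid-length. Either way round. The four inlays stand two by two, 2 mm apart; the tray's rim is 2 mm higher than the foam.
- inlay_pliers: Inlay for the pliers: fixed dark foam block 165 (x) x 100 (y) x 24 mm in a steel tray; recess 10 mm deep, its yellow floor 14 mm above the origin (centre of the underside, under the middle of the recess). Recess: their outline, 158 mm long; jaw end at +x (30 to 40 mm wide), finger notches 92 mm wide from x = 0 to 36 mm, handle end at -x (42 to 62 mm). The pliers go in with x along x, origin over origin.
- inlay_saw_large: Inlay for the large hole saw: fixed dark foam block 165 (x) x 100 (y) x 24 mm in a steel tray; recess 10 mm deep, its yellow floor 14 mm above the origin (centre of the underside, under the middle of the recess). Recess: round, 66 mm in diameter. A drill arbor is let into the foam at the +x end, level with it.
- inlay_saw_small: Inlay for the small hole saw: fixed dark foam block 165 (x) x 100 (y) x 24 mm in a steel tray; recess 10 mm deep, its yellow floor 14 mm above the origin (centre of the underside, under the middle of the recess). Recess: round, 50 mm in diameter. A drill arbor is let into the foam at the +x end, level with it.
- tape_roll: Bystander: black roll of insulating tape lying flat, 66 mm in diameter, 19 mm high. Origin: centre of its underside.
- conduit_box: Bystander: round orange conduit junction box, 66 mm in diameter, 37 mm high, with four pipe spigots reaching 50 mm from its centre. Origin: centre of its underside.
There are look-alikes about, which are no part of the job. What is shaped like the pliers but purple or red is not meant.

How it is judged (in metres and radians):
At the end, for the whole second after the job is handed in: Each of the four tools lies in its own inlay's recess: its origin within 12 mm (horizontally) of the inlay's and within 4 mm of the recess floor's height, upright within 0.1 rad (saws teeth up, meter face up), the meter and the pliers along their recess within 0.25 rad, all released and at rest (horizontal distance between meter and inlay_meter below 0.012 m and z of meter in the frame of inlay_meter between 0.01 and 0.018 m and angle between each of meter, pliers, saw_large, saw_small's own z axis and vertical below 0.1 rad and linear speed of each of meter, pliers, saw_large, saw_small below 0.02 m/s and angular speed of each of meter, pliers, saw_large, saw_small below 0.2 rad/s and angle between the x axis of meter and the x axis of inlay_meter, either way round below 0.25 rad and horizontal distance between pliers and inlay_pliers below 0.012 m and z of pliers in the frame of inlay_pliers between 0.01 and 0.018 m and angle between the x axis of pliers and the x axis of inlay_pliers, either way round below 0.25 rad and horizontal distance between saw_large and inlay_saw_large below 0.012 m and z of saw_large in the frame of inlay_saw_large between 0.01 and 0.018 m and horizontal distance between saw_small and inlay_saw_small below 0.012 m and z of saw_small in the frame of inlay_saw_small between 0.01 and 0.018 m); the robot touches nothing.
It fails at once if a tool is dropped: it falls freely faster than 0.8 m/s (a fall of over 30 mm) ((linear speed of meter above 0.8 m/s and contact force between meter and the fingers below 0.05 N) or (linear speed of pliers above 0.8 m/s and contact force between pliers and the fingers below 0.05 N) or (linear speed of saw_large above 0.8 m/s and contact force between saw_large and the fingers below 0.05 N) or (linear speed of saw_small above 0.8 m/s and contact force between saw_small and the fingers below 0.05 N)).
It fails at once if the roll of tape or the orange conduit box is moved more than 20 mm (distance of any of tape_roll, conduit_box from where it was at the start of the episode above 0.02 m).
It also fails if it takes over 109 s, if anything falls off the work surface, if the arm or the gripper's body presses on something with over 40 N, if the wrist force passes 120 N, or if a joint passes its speed limit or range.

## Working session

There is one attempt and no reset: what is moved stays moved. The work goes in short steps, Python scripts to look and compute and a tool call to move; the robot and the scene stay as the last step left them, time stands still between calls to the robot, and variables do not carry over. Pictures are saved under pics/ and viewed, at most 14 in all, crops included, and the job is handed in when it is done.

Besides the shell and the picture viewer there is one more tool, called after "Emit:" in YAML: its name, and indented under it one key for each argument. arm_command: Moves the arm, as the interface text tells. Its arguments: {"type":"object","properties":{"rows":{"type":"array"}},"required":["rows"]}

```bash
mkdir -p pics && cat > h.py <<'E'
import numpy as np, cv2
from bench import arm, imaging, job, models
from scipy.spatial.transform import Rotation as R
def save(im,name,crop=None,scale=1):
    f=im["frame"][:,:,::-1]
    if crop: l,t,r,b=crop; f=f[t:b,l:r]
    cv2.imwrite("pics/"+name,cv2.resize(f,None,fx=scale,fy=scale,interpolation=cv2.INTER_CUBIC))
def world(im,px,z):
    E=np.array(im["extrinsics"]);Rm=E[:3,:3];c=-Rm.T@E[:3,3]
    d=Rm.T@np.array([(px[0]-im["cx"])/im["fx"],(px[1]-im["cy"])/im["fy"],1])
    return c+d*(z-c[2])/d[2]
def proj(im,p):
    E=np.array(im["extrinsics"]);q=E[:3,:3]@np.array(p)+E[:3,3]
    return np.array([im["fx"]*q[0]/q[2]+im["cx"],im["fy"]*q[1]/q[2]+im["cy"]])
E
python3 - <<'E'
from h import *
s=arm.read_state();print(s)
t=imaging.get_image("top");d=imaging.get_image("side")
save(t,"t1.png",scale=1.25);save(d,"s1.png",scale=1.25)
for im,n in((t,"top"),(d,"side")):
    E=np.array(im["extrinsics"]);print(n,"cam at",-E[:3,:3].T@E[:3,3],im["fx"])
for q in "meter pliers saw_large saw_small inlay_meter inlay_pliers inlay_saw_large inlay_saw_small tape_roll conduit_box".split():
    for r in models.tip_of(t,q)[:3]:
        print(q,np.round(r["pixel"]),round(r["score"],2),np.round(world(t,r["pixel"],0)[:2]))
    
E
```

```text
{'clock': 0.0, 'joints': array([ 1.56361309e+00,  3.85532747e-01,  6.59918408e-03, -5.02586296e-04,
       -1.19400200e+00, -2.58637529e-01]), 'joint_vel': array([-5.76784688e-04, -2.39012779e-03, -2.04642070e-04,  1.63211448e-03,
        4.70345895e-05,  6.00577300e-04]), 'joint_efforts': array([-2.49524428e-04, -3.92289662e+01,  1.88400346e+01,  4.18611869e+00,
       -4.58105715e-03, -1.13521079e-05]), 'position': array([163.99280944, 602.48062269, 230.22500398]), 'ee_rot': array([ 9.91167526e-01, -1.32611227e-01, -9.75962993e-05,  1.09046133e-03]), 'contact_force': array([-0.35483864,  0.4481884 ,  0.45050144]), 'wrist_torque': array([0.00285284, 0.01309806, 0.01051371]), 'grasp_force': 0.0, 'gripper_width': 85.79028752940698}
top cam at [371.12854357 122.33366997 942.44105888] 438.97090037096405
side cam at [ 405.97380987 1019.28537533  797.34766348] 574.8539604973938
meter [233. 207.] 0.59 [610. 334.]
pliers [217. 286.] 0.97 [433. 340.]
pliers [247. 358.] 0.8 [294. 252.]
pliers [134. 325.] 0.65 [329. 498.]
saw_large [320. 220.] 0.67 [605. 138.]
saw_small [312. 292.] 0.8 [445. 136.]
saw_small [233. 205.] 0.7 [614. 335.]
inlay_meter [419. 241.] 0.88 [586. -82.]
inlay_pliers [495. 293.] 0.86 [ 493. -253.]
inlay_saw_large [499. 247.] 0.78 [ 595. -257.]
inlay_saw_small [416. 285.] 0.92 [489. -82.]
inlay_saw_small [320. 220.] 0.59 [605. 139.]
inlay_saw_small [312. 292.] 0.57 [446. 136.]
tape_roll [396. 159.] 0.97 [769. -16.]
tape_roll [315. 294.] 0.65 [443. 129.]
conduit_box [152. 220.] 0.65 [558. 506.]
```

View pics/t1.png

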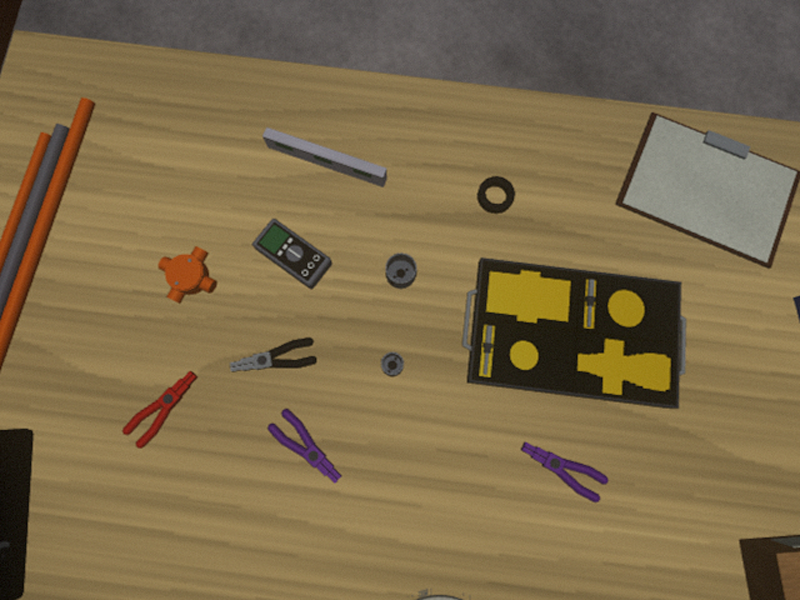

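View pics/s1.png

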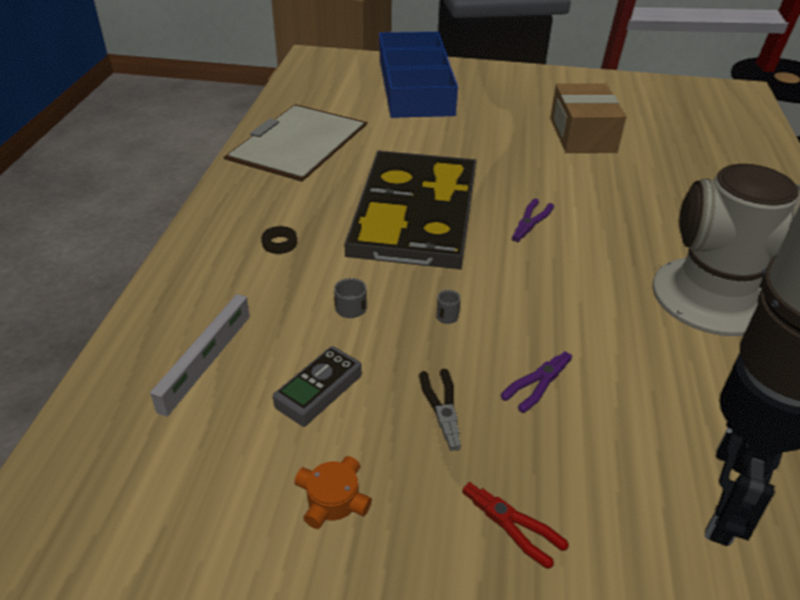

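Candidates for the pliers in the top image (640 px): steel/black at (217,286), red at (129,326), purple at (247,358) and (452,377). The description picks the steel/black one. The meter, both saws and the four inlays each appear once, with the inlay jaw end to the left. I'll check with one close crop and measure.

```bash
python3 - <<'E'
from h import *
t=imaging.get_image("top")
f=t["frame"];hsv=cv2.cvtColor(f,cv2.COLOR_RGB2HSV)
m=cv2.inRange(hsv,(22,170,100),(35,255,255));m[:,:370]=0;m[:200]=0;m[330:]=0
n,l,st,c=cv2.connectedComponentsWithStats(m)
for i in range(1,n):
    if st[i,4]>60:
        pts=np.column_stack(np.where(l==i)[::-1]).astype(float)+0
        w=np.array([world(t,p,16)[:2] for p in pts]).astype(np.float32)
        (cx,cy),(a,b),ang=cv2.minAreaRect(w);bx=cv2.boxPoints(((cx,cy),(a,b),ang))
        print("yellow px",c[i].round(),"ctr",w.mean(0).round(1),"rect",round(cx,1),round(cy,1),round(a,1),round(b,1),round(ang,1))
# dark / greyish tools
b=cv2.inRange(hsv,(0,0,0),(180,95,255)) | cv2.inRange(hsv,(35,40,0),(100,255,255))
b=cv2.morphologyEx(b,cv2.MORPH_CLOSE,np.ones((3,3)))
cv2.imwrite("pics/mask.png",cv2.resize(b[150:340,160:360],None,fx=4,fy=3))
n,l,st,c=cv2.connectedComponentsWithStats(b)
for i in range(1,n):
    if st[i,4]>150 and 160<c[i][0]<360 and 190<c[i][1]<340:
        ys,xs=np.where(l==i)
        print("dark",c[i].round(1),st[i])
        w=np.array([world(t,p,20)[:2] for p in zip(xs,ys)]).astype(np.float32)
        (cx,cy),(a,bb),ang=cv2.minAreaRect(w)
        print("   z20 ctr",w.mean(0).round(1),"rect",np.round([cx,cy,a,bb,ang],1))
save(t,"crop.png",(165,160,365,310),4)
E
```

```text
yellow px [423. 237.] ctr [593.  -85.5] rect 593.3 -85.4 90.8 141.4 0.1
yellow px [501. 246.] ctr [ 593.5 -253.5] rect 593.6 -252.9 63.2 60.9 49.6
yellow px [471. 254.] ctr [ 569.1 -190.8] rect 572.4 -191.2 43.6 17.1 3.1
yellow px [501. 294.] ctr [ 490.7 -258.8] rect 491.1 -254.1 91.1 155.5 1.1
yellow px [419. 284.] ctr [490.4 -85.7] rect 490.2 -86.1 46.8 46.4 4.9
yellow px [388. 291.] ctr [468.2 -23.3] rect 471.0 -23.5 19.6 49.4 89.8
dark [233.5 202.2] [ 202  175   63   56 1756]
   z20 ctr [615.5 330.7] rect [615.8 331.2 136.9  64.6  61.3]
dark [320.4 215.7] [308 202  26  29 595]
   z20 ctr [609.9 138.8] rect [609.3 138.4  62.6  54.3   7.4]
dark [215.6 286.8] [183 271  70  26 662]
   z20 ctr [428.9 337.1] rect [430.6 334.3  43.5 142.8  18.7]
dark [313.5 290.4] [304 281  20  20 295]
   z20 ctr [447.9 132.9] rect [447.7 132.8  38.4  38.4  52.5]
```

View pics/crop.png

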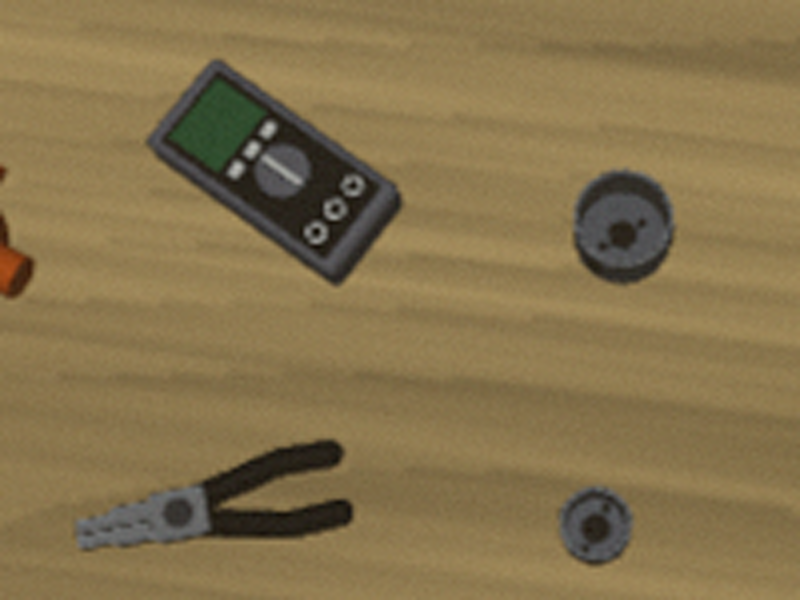

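The crop shows the real pliers with steel jaws at left (184,294) and black handles at right (251,281). It also shows the meter's display end pointing upper left and both saws teeth up. Next I'll fit the silhouettes.

```bash
python3 - <<'E'
from h import *
from scipy.optimize import minimize
t=imaging.get_image("top")
hsv=cv2.cvtColor(t["frame"],cv2.COLOR_RGB2HSV)
b=cv2.inRange(hsv,(0,0,0),(180,95,255)) | cv2.inRange(hsv,(35,40,0),(100,255,255))
b=cv2.morphologyEx(b,cv2.MORPH_CLOSE,np.ones((3,3)))
n,l,st,c=cv2.connectedComponentsWithStats(b)
a=np.linspace(0,2*np.pi,40)
def cyl(r): return np.array([[r*np.cos(u),r*np.sin(u),z] for u in a for z in(0,44)])
S=8
def fit(px,pts,x0):
    i=l[px[1],px[0]]
    M=((l==i)*255).astype(np.uint8)
    M=cv2.morphologyEx(M,cv2.MORPH_CLOSE,cv2.getStructuringElement(2,(9,9)))
    x,y,w,h=st[i,:4];x-=5;y-=5;w+=10;h+=10
    B=cv2.resize(M[y:y+h,x:x+w],None,fx=S,fy=S,interpolation=cv2.INTER_LINEAR)>127
    def cost(p):
        q=pts@R.from_euler('z',p[2] if len(p)>2 else 0).as_matrix().T+[p[0]*10,p[1]*10,0]
        u=np.array([proj(t,k) for k in q]);u=((u-[x,y]+.5)*S*16-8).astype(np.int32)
        I=np.zeros(B.shape,np.uint8);cv2.fillConvexPoly(I,cv2.convexHull(u),1,shift=4)
        return (B^(I>0)).sum()/B.sum()
    x0=np.array(x0,float);sim=np.vstack([x0]+[x0+np.eye(len(x0))[k]*(.6 if k<2 else .15) for k in range(len(x0))])
    r=minimize(cost,x0,method="Nelder-Mead",options=dict(initial_simplex=sim,xatol=.003))
    print(r.x,r.fun)
bx=np.array([[i*65,j*31,k] for i in(-1,1) for j in(-1,1) for k in(0,32)])
fit((231,207),bx,[61.5,33.1,np.radians(151)-1.57])
fit((231,207),bx,[61.5,33.1,np.radians(61.3)+0])
fit((313,208),cyl(27),[61,13.8]);fit((316,284),cyl(19),[44.8,13.3])
W=lambda p,z:world(t,(p[0]/4+164.9,p[1]/4+159.9),z)[:2]
j=W((78,536),6);h1=W((338,452),8);h2=W((348,514),8);jt=W((178,513),16)
h=(h1+h2)/2;print("pliers jaw",j,"tail",h1,h2,"mid",(j+h)/2,"len",np.linalg.norm(j-h),"joint",jt,"yaw",np.degrees(np.arctan2(*(j-h)[::-1])),np.degrees(np.arctan2(*(j-jt)[::-1])))
E
```

```text
[61.61977134 33.24423801  1.06147854] 0.06375616908661755
[61.59374282 33.12244089  1.0638925 ] 0.06314820113010514
[60.83083779 13.88167273] 0.05051497133149289
[44.70843791 13.26242195] 0.05291894162116758
pliers jaw [406.55710833 403.36665357] tail [468.20187766 273.56166131] [436.27077743 263.06831337] mid [429.39671794 335.84082046] len 142.56768083863787 joint [424.75427626 350.54069495] yaw 108.68734357458762 109.00749669098305
```

Emit:
arm_command:
  rows:
    - {"grip":1,"linear":[317,174,80],"rot":[0,0,0.977]}
    - {"grip":1,"linear":[317,174,80],"rot":[0,0,0.977]}
    - {"grip":1,"linear":[317,174,80],"rot":[0,0,0.977]}
    - {"grip":1,"linear":[317,174,80],"rot":[0,0,0.977]}
    - {"grip":1,"linear":[317,174,80],"rot":[0,0,0.977]}
    - {"grip":1,"linear":[317,174,80],"rot":[0,0,0.977]}
    - {"grip":0.6,"linear":[317,174,80],"rot":[0,0,0.977]}
    - {"grip":0.6,"linear":[317,174,80],"rot":[0,0,0.977]}
    - {"grip":0.6,"linear":[317,174,80],"rot":[0,0,0.977]}
    - {"grip":0.6,"linear":[317,174,80],"rot":[0,0,0.977]}

```text
clock: 1.95
position: [423.7, 353.0, 151.7]
ee_rot: [0.814, -0.581, -0.0, -0.0]
contact_force: [-0.1, -0.1, 0.4]
gripper_width: 51.1
grasp_force: 0.0
```

Emit:
arm_command:
  rows:
    - {"grip":0.6,"linear":[1,0,60],"rot":[0,0,0]}
    - {"grip":0.6,"linear":[1,0,110],"rot":[0,0,0]}
    - {"grip":0.6,"linear":[1,0,135],"rot":[0,0,0]}
    - {"grip":0.6,"linear":[1,0,147],"rot":[0,0,0]}
    - {"grip":0.6,"linear":[1,0,147],"rot":[0,0,0]}
    - {"grip":0,"linear":[1,0,147],"rot":[0,0,0]}
    - {"grip":0,"linear":[1,0,147],"rot":[0,0,0]}
    - {"grip":0,"linear":[1,0,147],"rot":[0,0,0]}
    - {"grip":0,"linear":[1,0,147],"rot":[0,0,0]}
    - {"grip":0,"linear":[1,0,147],"rot":[0,0,0]}

```text
clock: 3.2
position: [425.3, 352.0, 6.0]
ee_rot: [0.813, -0.582, 0.0, -0.002]
contact_force: [-1.8, 0.9, 6.2]
gripper_width: 24.2
grasp_force: 60.8
```

Emit:
arm_command:
  rows:
    - {"grip":0,"linear":[0,0,-40],"rot":[0,0,0]}
    - {"grip":0,"linear":[0,0,-100],"rot":[0,0,0]}
    - {"grip":0,"linear":[579,127,-100],"rot":[0,0,0.328]}
    - {"grip":0,"linear":[579,127,-100],"rot":[0,0,0.328]}
    - {"grip":0,"linear":[579,127,-100],"rot":[0,0,0.328]}
    - {"grip":0,"linear":[579,127,-100],"rot":[0,0,0.328]}
    - {"grip":0,"linear":[579,127,-100],"rot":[0,0,0.328]}
    - {"grip":0,"linear":[579,127,-100],"rot":[0,0,0.328]}
    - {"grip":0,"linear":[579,127,-100],"rot":[0,0,0.328]}
    - {"grip":0,"linear":[579,127,-100],"rot":[0,0,0.328]}

```text
clock: 4.45
position: [480.3, -147.9, 104.5]
ee_rot: [-0.707, 0.707, -0.0, 0.0]
contact_force: [1.0, 0.6, -2.5]
gripper_width: 23.7
grasp_force: 60.0
```

Emit:
arm_command:
  rows:
    - {"grip":0,"linear":[50,-7,0],"rot":[0,0,0]}
    - {"grip":0,"linear":[75,-10,0],"rot":[0,0,0]}
    - {"grip":0,"linear":[75,-10,0],"rot":[0,0,0]}
    - {"grip":0,"linear":[75,-10,0],"rot":[0,0,0]}
    - {"grip":0,"linear":[75,-10,0],"rot":[0,0,0]}

```text
clock: 5.08
position: [490.4, -219.9, 104.4]
ee_rot: [0.708, -0.707, -0.0, -0.0]
contact_force: [0.2, 0.2, -2.0]
gripper_width: 24.2
grasp_force: 59.9
```

```bash
python3 - <<'E'
from h import *
s=arm.read_state();print(s["position"],s["ee_rot"],s["joints"])
d=imaging.get_image("side");t=imaging.get_image("top");print([(n,models.tip_of(i,"pliers")[:2]) for n,i in(("t",t),("s",d))])
f=t["frame"][180:330,370:570,::-1];g=d["frame"][60:240,240:420,::-1]
cv2.imwrite("pics/p2.png",np.hstack([cv2.resize(f,(400,300)),cv2.resize(g,(300,300))]))
E
```

```text
[ 490.39315942 -219.89599459  104.40644337] [ 7.07580396e-01 -7.06632837e-01 -1.10582470e-04 -6.54640358e-05] [-1.19765969e-01  3.67347070e-01 -3.76681242e-01 -3.25488888e-04
 -8.26861298e-01  1.21326448e-01]
[('t', [{'pixel': [131.5, 326.4], 'score': 0.9}, {'pixel': [447.6, 376.2], 'score': 0.74}]), ('s', [{'pixel': [406.2, 418.0], 'score': 0.98}, {'pixel': [421.9, 177.9], 'score': 0.85}])]
```

View pics/p2.png

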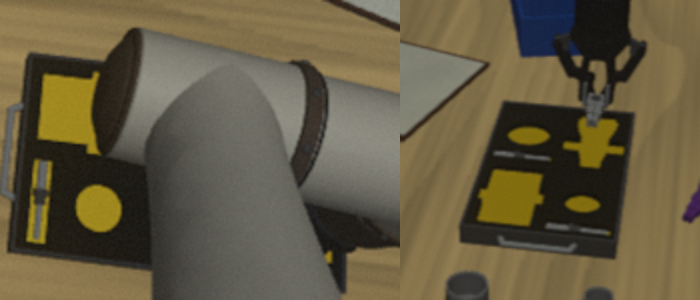

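The top view is blocked by the arm. The side view shows the pliers over their recess, jaws towards the camera and in line with it. I'll lower them and check again.

Emit:
arm_command:
  rows:
    - {"grip":0,"linear":[17,0,20],"rot":[0,0,0]}
    - {"grip":0,"linear":[17,0,50],"rot":[0,0,0]}
    - {"grip":0,"linear":[17,0,64],"rot":[0,0,0]}
    - {"grip":0,"linear":[17,0,64],"rot":[0,0,0]}
    - {"grip":0,"linear":[17,0,64],"rot":[0,0,0]}

```text
clock: 5.9
position: [491.5, -237.9, 41.3]
ee_rot: [0.707, -0.707, 0.001, -0.0]
contact_force: [0.8, 1.3, -1.2]
gripper_width: 24.4
grasp_force: 59.9
```

```bash
python3 - <<'E'
from h import *
s=arm.read_state();p=s["position"];print(p)
d=imaging.get_image("side")
# predicted jaw tip/handles with pliers bottom at z=p.z-6
for n,q in(("jawtip",[p[0],p[1]+55.5,p[2]-0]),("inlay jaw end floor",[491,-254+79,16]),("floor joint",[491,-237,16])): print(n,(proj(d,q)-[330,95])*6)
save(d,"p3.png",(330,95,430,185),6)
E
```

```text
[ 491.48685973 -237.94917251   41.25840129]
jawtip [136.43563141 345.83319432]
inlay jaw end floor [132.03384378 408.31437604]
floor joint [147.95509955 328.53614134]
```

View pics/p3.png

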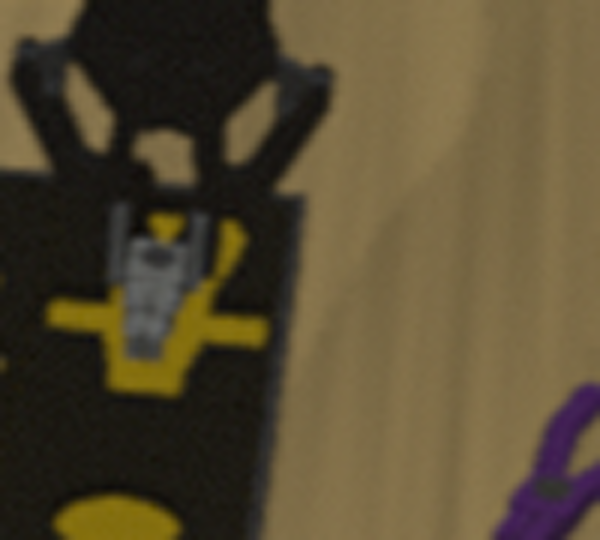

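```bash
python3 - <<'E'
from h import *
d=imaging.get_image("side")
for q in ([491,-175,26],[491,-218,26],[491-46,-218,26],[491+46,-218,26],[491+46,-254,16],[491-46,-254,16],[491.5,-182.4,36],[491.5,-182.4,47],[491.5,-238,51],[448-10,-182,26]): print(q,((proj(d,q)-[330,95])*6).round())
E
```

```text
[491, -175, 26] [133. 388.]
[491, -218, 26] [145. 332.]
[445, -218, 26] [255. 343.]
[537, -218, 26] [ 35. 321.]
[537, -254, 16] [ 45. 297.]
[445, -254, 16] [260. 318.]
[491.5, -182.4, 36] [136. 357.]
[491.5, -182.4, 47] [137. 334.]
[491.5, -238, 51] [152. 255.]
[438, -182, 26] [264. 391.]
```

Emit:
arm_command:
  rows:
    - {"grip":0,"linear":[0,2,4],"rot":[0,0,0]}
    - {"grip":0,"linear":[0,2,9],"rot":[0,0,0]}
    - {"grip":0,"linear":[0,2,14],"rot":[0,0,0]}
    - {"grip":0,"linear":[0,2,17],"rot":[0,0,0]}
    - {"grip":0,"linear":[0,2,18],"rot":[0,0,0]}
    - {"grip":0,"linear":[0,2,19],"rot":[0,0,0]}
    - {"grip":0,"linear":[0,2,19],"rot":[0,0,0]}

```text
clock: 6.88
position: [488.3, -237.9, 23.9]
ee_rot: [0.707, -0.707, -0.0, 0.0]
contact_force: [-5.9, 4.2, 17.5]
gripper_width: 24.2
grasp_force: 62.3
```

Emit:
arm_command:
  rows:
    - {"grip":0.55,"linear":[0,0,0],"rot":[0,0,0]}
    - {"grip":0.55,"linear":[0,0,0],"rot":[0,0,0]}
    - {"grip":0.55,"linear":[0,0,0],"rot":[0,0,0]}
    - {"grip":0.55,"linear":[0,0,-10],"rot":[0,0,0]}
    - {"grip":0.55,"linear":[0,0,-30],"rot":[0,0,0]}
    - {"grip":0.55,"linear":[0,0,-80],"rot":[0,0,0]}
    - {"grip":1,"linear":[0,0,-130],"rot":[0,0,0]}
    - {"grip":1,"linear":[-60,0,-130],"rot":[0,0,0]}
    - {"grip":1,"linear":[-150,0,-130],"rot":[0,0,0]}
    - {"grip":1,"linear":[-150,0,-130],"rot":[0,0,0]}

```text
clock: 8.12
position: [488.5, -85.7, 152.3]
ee_rot: [0.708, -0.706, 0.0, -0.001]
contact_force: [0.4, 0.3, 0.2]
gripper_width: 85.0
grasp_force: 0.0
```

Emit:
arm_command:
  rows:
    - {"grip":1,"linear":[-419,-127,0],"rot":[0,0,0.508]}
    - {"grip":1,"linear":[-419,-127,0],"rot":[0,0,0.508]}
    - {"grip":1,"linear":[-419,-127,0],"rot":[0,0,0.508]}
    - {"grip":1,"linear":[-419,-127,0],"rot":[0,0,0.508]}
    - {"grip":1,"linear":[-419,-127,0],"rot":[0,0,0.508]}
    - {"grip":1,"linear":[-419,-127,0],"rot":[0,0,0.508]}
    - {"grip":1,"linear":[-419,-127,0],"rot":[0,0,0.508]}
    - {"grip":1,"linear":[-419,-127,0],"rot":[0,0,0.508]}
    - {"grip":1,"linear":[-419,-127,0],"rot":[0,0,0.508]}
    - {"grip":1,"linear":[-419,-127,0],"rot":[0,0,0.508]}

```text
clock: 9.38
position: [615.3, 329.5, 151.7]
ee_rot: [-0.506, 0.862, -0.0, -0.0]
contact_force: [0.4, -0.5, -0.3]
gripper_width: 85.3
grasp_force: 0.0
```

```bash
python3 - <<'E'
from h import *
t=imaging.get_image("top");d=imaging.get_image("side");print(models.tip_of(t,"pliers")[:4])
print(proj(t,[491,-254,18]),proj(t,[491,-237,34]))
f=t["frame"][200:335,365:560,::-1];g=d["frame"][110:220,260:400,::-1]
cv2.imwrite("pics/p4.png",np.hstack([cv2.resize(f,(433,300),interpolation=2),cv2.resize(g,(367,300),interpolation=2)]))
s=arm.read_state();print(s["position"],s["ee_rot"])
E
```

```text
[{'pixel': [246.5, 356.7], 'score': 0.74}, {'pixel': [451.4, 373.6], 'score': 0.73}, {'pixel': [502.3, 291.5], 'score': 0.58}]
[499.11923308 293.79044465] [494.06717845 292.12985265]
[615.56381995 329.63864501 152.00100519] [-5.06091141e-01  8.62479989e-01  1.86548336e-05  1.56984425e-04]
```

View pics/p4.png

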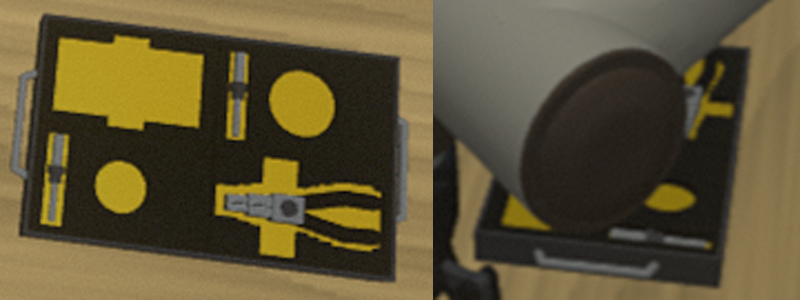

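The pliers lie in their recess: joint near (493,293), jaw left, handles inside the outline. Now the meter.

Emit:
arm_command:
  rows:
    - {"grip":1,"linear":[-2,1,50],"rot":[0,0,0]}
    - {"grip":1,"linear":[-2,1,100],"rot":[0,0,0]}
    - {"grip":1,"linear":[-2,1,130],"rot":[0,0,0]}
    - {"grip":1,"linear":[-2,1,147],"rot":[0,0,0]}
    - {"grip":1,"linear":[-2,1,147],"rot":[0,0,0]}
    - {"grip":0.3,"linear":[-2,1,147],"rot":[0,0,0]}
    - {"grip":0.3,"linear":[-2,1,147],"rot":[0,0,0]}
    - {"grip":0.3,"linear":[-2,1,147],"rot":[0,0,0]}
    - {"grip":0.3,"linear":[-2,1,147],"rot":[0,0,0]}
    - {"grip":0.3,"linear":[-2,1,147],"rot":[0,0,0]}

```text
clock: 10.78
position: [616.9, 334.3, 6.9]
ee_rot: [-0.507, 0.862, 0.0, 0.002]
contact_force: [-0.7, -0.2, 5.5]
gripper_width: 60.4
grasp_force: 69.4
```

```bash
python3 - <<'E'
from h import *
s=arm.read_state();print(s["position"],s["ee_rot"],s["gripper_width"],s["grasp_force"])
d=imaging.get_image("side");print(proj(d,[616,332,0]));save(d,"p5.png",(180,190,330,350),3.5)
E
```

```text
[616.91970343 334.29499605   6.86312414] [-5.06969528e-01  8.61961317e-01  1.04382459e-04  2.13878535e-03] 60.416300933138196 69.39913988113403
[254.10513352 313.51791548]
```

View pics/p5.png

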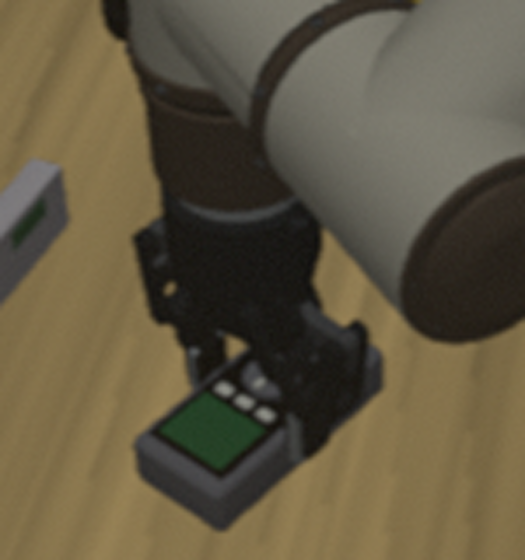

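Emit:
arm_command:
  rows:
    - {"grip":0.3,"linear":[0,0,-30],"rot":[0,0,0]}
    - {"grip":0.3,"linear":[0,0,-70],"rot":[0,0,0]}
    - {"grip":0.3,"linear":[0,0,-110],"rot":[0,0,0]}
    - {"grip":0.3,"linear":[45,-22,-110],"rot":[0,0,-0.06]}
    - {"grip":0.3,"linear":[90,-44,-110],"rot":[0,0,-0.12]}
    - {"grip":0.3,"linear":[135,-66,-110],"rot":[0,0,-0.18]}
    - {"grip":0.3,"linear":[180,-88,-110],"rot":[0,0,-0.24]}
    - {"grip":0.3,"linear":[225,-110,-110],"rot":[0,0,-0.31]}
    - {"grip":0.3,"linear":[270,-132,-110],"rot":[0,0,-0.37]}
    - {"grip":0.3,"linear":[300,-147,-110],"rot":[0,0,-0.42]}

```text
clock: 12.08
position: [596.7, -2.5, 113.6]
ee_rot: [-0.675, 0.738, 0.001, -0.001]
contact_force: [-0.0, 0.8, -3.2]
gripper_width: 60.4
grasp_force: 68.3
```

```bash
python3 - <<'E'
from h import *
s=arm.read_state();p=s["position"];M=R.from_quat(s["ee_rot"]).as_matrix();print(p,s["gripper_width"],s["grasp_force"])
yaw=np.degrees(np.arctan2(M[1,0],M[0,0]));print(yaw,M.T@(np.array([593.3,-83,p[2]])-p),np.radians(yaw+90))
E
```

```text
[596.66881645  -2.45249768 113.59326542] 60.44639125717363 68.29049706459045
-95.0620060910907 [ 8.05305935e+01 -3.75130809e+00 -1.57147738e-02] -0.08834867304554062
```

Emit:
arm_command:
  rows:
    - {"grip":0.3,"linear":[40,-2,0],"rot":[0,0,-0.05]}
    - {"grip":0.3,"linear":[70,-4,0],"rot":[0,0,-0.088]}
    - {"grip":0.3,"linear":[78,-4,20],"rot":[0,0,-0.088]}
    - {"grip":0.3,"linear":[78,-4,45],"rot":[0,0,-0.088]}
    - {"grip":0.3,"linear":[78,-4,62],"rot":[0,0,-0.088]}
    - {"grip":0.3,"linear":[78,-4,62],"rot":[0,0,-0.088]}
    - {"grip":0.3,"linear":[78,-4,62],"rot":[0,0,-0.088]}

```text
clock: 12.95
position: [596.0, -78.1, 53.0]
ee_rot: [0.707, -0.707, 0.0, -0.0]
contact_force: [-0.2, 0.5, -3.2]
gripper_width: 60.6
grasp_force: 68.1
```

```bash
python3 - <<'E'
from h import *
s=arm.read_state();p=s["position"];M=R.from_quat(s["ee_rot"]).as_matrix()
yaw=np.degrees(np.arctan2(M[1,0],M[0,0]));print(p,yaw,M.T@(np.array([593.3,-83,p[2]])-p),np.radians(yaw+90))
d=imaging.get_image("side");z=p[2]-6.9
for q in ([-1,1,1],[1,1,1],[-1,1,0],[1,1,0]): print("meter",q,((proj(d,[593.3+q[0]*31,-85.4+q[1]*65,z+32*q[2]])-[265,115])*5).round())
for q in ([-37,71],[37,71],[-37,-71],[-46,18],[46,18]): print("recess top",q,((proj(d,[593.3+q[0],-85.4+q[1],26])-[265,115])*5).round())
save(d,"p6.png",(265,115,385,235),5)
E
```

```text
[595.9563477  -78.14588086  52.97375242] -89.96334900314922 [ 4.85241890e+00  2.65945083e+00 -2.80574903e-03] 0.000639680569184207
meter [-1, 1, 1] [244. 296.]
meter [1, 1, 1] [106. 282.]
meter [-1, 1, 0] [243. 356.]
meter [1, 1, 0] [107. 341.]
recess top [-37, 71] [253. 401.]
recess top [37, 71] [ 92. 384.]
recess top [-37, -71] [299. 230.]
recess top [-46, 18] [290. 336.]
recess top [46, 18] [ 96. 316.]
```

View pics/p6.png

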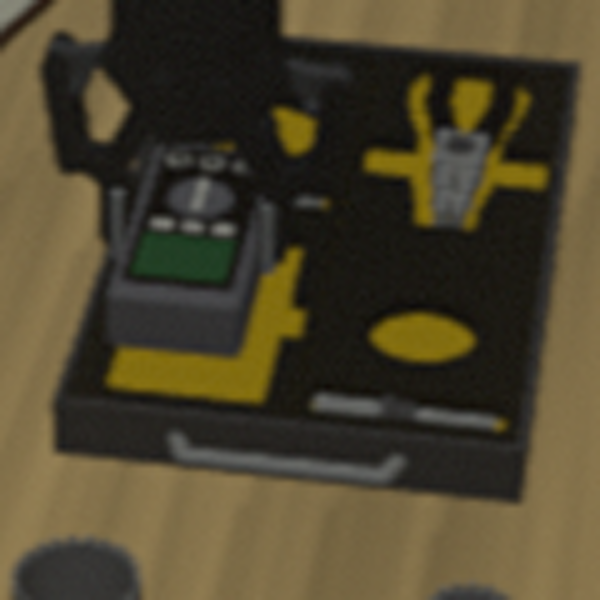

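Emit:
arm_command:
  rows:
    - {"grip":0.3,"linear":[3,4.5,0],"rot":[0,0,0]}
    - {"grip":0.3,"linear":[3,4.5,8],"rot":[0,0,0]}
    - {"grip":0.3,"linear":[3,4.5,15],"rot":[0,0,0]}
    - {"grip":0.3,"linear":[3,4.5,21],"rot":[0,0,0]}
    - {"grip":0.3,"linear":[3,4.5,25],"rot":[0,0,0]}
    - {"grip":0.3,"linear":[3,4.5,27],"rot":[0,0,0]}
    - {"grip":0.3,"linear":[3,4.5,28],"rot":[0,0,0]}
    - {"grip":0.3,"linear":[3,4.5,28],"rot":[0,0,0]}

```text
clock: 14.0
position: [590.9, -81.4, 24.9]
ee_rot: [0.707, -0.707, 0.0, -0.0]
contact_force: [-2.5, -0.2, 0.3]
gripper_width: 60.5
grasp_force: 68.6
```

Emit:
arm_command:
  rows:
    - {"grip":0.3,"linear":[0,0,1],"rot":[0,0,0]}
    - {"grip":0.3,"linear":[0,0,1],"rot":[0,0,0]}
    - {"grip":0.3,"linear":[0,0,1],"rot":[0,0,0]}

```text
clock: 14.38
position: [590.9, -81.4, 24.8]
ee_rot: [0.707, -0.707, 0.0, -0.0]
contact_force: [-4.6, 0.9, 7.3]
gripper_width: 61.0
grasp_force: 69.5
```

Emit:
arm_command:
  rows:
    - {"grip":0.85,"linear":[0,0,0],"rot":[0,0,0]}
    - {"grip":0.85,"linear":[0,0,0],"rot":[0,0,0]}
    - {"grip":0.85,"linear":[0,0,0],"rot":[0,0,0]}
    - {"grip":0.85,"linear":[0,0,-10],"rot":[0,0,0]}
    - {"grip":0.85,"linear":[0,0,-40],"rot":[0,0,0]}
    - {"grip":1,"linear":[0,0,-90],"rot":[0,0,0]}
    - {"grip":1,"linear":[-50,-5,-100],"rot":[0,0,0]}
    - {"grip":1,"linear":[-110,-10,-100],"rot":[0,0,0]}
    - {"grip":1,"linear":[-170,-16,-100],"rot":[0,0,0]}
    - {"grip":1,"linear":[-220,-16,-100],"rot":[0,0,0]}

```text
clock: 15.62
position: [607.2, 140.9, 124.3]
ee_rot: [0.707, -0.707, 0.0, -0.001]
contact_force: [-0.1, -0.6, -0.7]
gripper_width: 85.2
grasp_force: 0.0
```

```bash
python3 - <<'E'
from h import *
t=imaging.get_image("top");d=imaging.get_image("side")
s=arm.read_state();print(s["position"],s["ee_rot"])
for i,n in((t,"top"),(d,"side")):
  for q in ("meter","saw_large","saw_small"): print(n,q,[(np.round(r["pixel"],1),round(r["score"],2)) for r in models.tip_of(i,q)[:2]])
print(proj(t,[593.3,-85.4,18]),proj(d,[593.3,-85.4,18]),proj(d,[608.3,138.8,0]),proj(d,[447.1,132.6,0]))
f=t["frame"][200:335,365:560,::-1];g=d["frame"][110:270,240:420,::-1]
cv2.imwrite("pics/p7.png",np.hstack([cv2.resize(f,(433,300),interpolation=2),cv2.resize(g,(338,300),interpolation=2)]))
E
```

```text
[607.2725048  143.29267159 124.0215305 ] [ 7.09149280e-01 -7.05057333e-01  3.81809468e-04 -1.14501614e-03]
top meter [(array([419.7, 237.4]), 0.97)]
top saw_large [(array([317.3, 216.9]), 0.73)]
top saw_small [(array([313.9, 291.2]), 0.59), (array([496. , 293.8]), 0.57)]
side meter [(array([306.4, 178.7]), 0.82), (array([353.9, 152.6]), 0.63)]
side saw_large [(array([278.6, 243.3]), 0.57)]
side saw_small [(array([357. , 250.6]), 0.79)]
[422.7076945  236.28922858] [304.82244398 178.67043685] [279.49278077 245.60746377] [356.48621588 252.64400916]
```

View pics/p7.png

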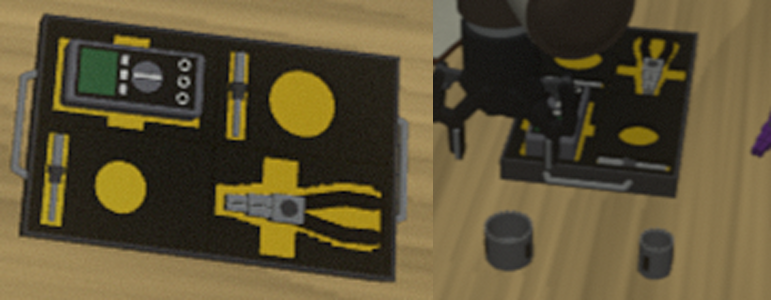

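Top view: the meter sits flat in its recess, display at (409,232), square with it. Now the large saw.

Emit:
arm_command:
  rows:
    - {"grip":1,"linear":[0,-1,0],"rot":[0,0,0]}
    - {"grip":1,"linear":[0,-1,0],"rot":[0,0,0]}
    - {"grip":1,"linear":[0,-1,40],"rot":[0,0,0]}
    - {"grip":1,"linear":[0,-1,60],"rot":[0,0,0]}
    - {"grip":1,"linear":[0,-1,60],"rot":[0,0,0]}

```text
clock: 16.65
position: [606.7, 137.8, 61.6]
ee_rot: [-0.707, 0.707, 0.001, -0.002]
contact_force: [0.0, -0.5, 0.6]
gripper_width: 85.5
grasp_force: 0.0
```

Emit:
arm_command:
  rows:
    - {"grip":1,"linear":[-1,-1,25],"rot":[0,0,0]}
    - {"grip":1,"linear":[-1,-1,45],"rot":[0,0,0]}
    - {"grip":1,"linear":[-1,-1,53],"rot":[0,0,0]}
    - {"grip":1,"linear":[-1,-1,53],"rot":[0,0,0]}
    - {"grip":0.3,"linear":[-1,-1,53],"rot":[0,0,0]}
    - {"grip":0.3,"linear":[-1,-1,53],"rot":[0,0,0]}
    - {"grip":0.3,"linear":[-1,-1,53],"rot":[0,0,0]}
    - {"grip":0.3,"linear":[-1,-1,53],"rot":[0,0,0]}
    - {"grip":0.3,"linear":[-1,-1,53],"rot":[0,0,0]}

```text
clock: 17.77
position: [609.7, 140.0, 12.0]
ee_rot: [0.707, -0.707, 0.001, -0.001]
contact_force: [-0.9, 1.0, 6.6]
gripper_width: 53.3
grasp_force: 63.4
```

Emit:
arm_command:
  rows:
    - {"grip":0.3,"linear":[0,0,-30],"rot":[0,0,0]}
    - {"grip":0.3,"linear":[0,0,-70],"rot":[0,0,0]}
    - {"grip":0.3,"linear":[0,0,-100],"rot":[0,0,0]}
    - {"grip":0.3,"linear":[50,2,-100],"rot":[0,0,0]}
    - {"grip":0.3,"linear":[110,5,-100],"rot":[0,0,0]}
    - {"grip":0.3,"linear":[170,8,-100],"rot":[0,0,0]}
    - {"grip":0.3,"linear":[230,11,-100],"rot":[0,0,0]}
    - {"grip":0.3,"linear":[290,14,-100],"rot":[0,0,0]}
    - {"grip":0.3,"linear":[345,17,-100],"rot":[0,0,0]}
    - {"grip":0.3,"linear":[380,18,-100],"rot":[0,0,0]}

```text
clock: 19.02
position: [589.7, -242.8, 109.8]
ee_rot: [-0.706, 0.708, 0.0, -0.0]
contact_force: [0.2, 0.6, -0.8]
gripper_width: 53.1
grasp_force: 63.5
```

Emit:
arm_command:
  rows:
    - {"grip":0.3,"linear":[8,0,0],"rot":[0,0,0]}
    - {"grip":0.3,"linear":[8,0,0],"rot":[0,0,0]}
    - {"grip":0.3,"linear":[8,0,0],"rot":[0,0,0]}
    - {"grip":0.3,"linear":[8,0,20],"rot":[0,0,0]}
    - {"grip":0.3,"linear":[8,0,40],"rot":[0,0,0]}
    - {"grip":0.3,"linear":[8,0,50],"rot":[0,0,0]}
    - {"grip":0.3,"linear":[8,0,50],"rot":[0,0,0]}

```text
clock: 19.9
position: [590.7, -247.5, 59.8]
ee_rot: [0.708, -0.707, -0.001, 0.0]
contact_force: [0.2, 0.3, -0.6]
gripper_width: 53.1
grasp_force: 63.5
```

```bash
python3 - <<'E'
from h import *
s=arm.read_state();p=s["position"];print(p,s["ee_rot"])
d=imaging.get_image("side");z=p[2]-12;c=(260,70)
P=lambda q:((proj(d,q)-c)*5).round()
print("recess floor L/R/far/near(foam top)",P([593.5+33,-253.2,17]),P([593.5-33,-253.2,17]),P([593.5,-253.2-33,17]),P([593.5,-253.2+33,27]))
x,y=p[0],p[1]-1.2
print("saw base L/R/near, rim L/R",P([x+27,y,z]),P([x-27,y,z]),P([x,y+27,z]),P([x+27,y,z+44]),P([x-27,y,z+44]))
save(d,"p8.png",(260,70,380,190),5)
E
```

```text
[ 590.65528761 -247.51578602   59.77558345] [ 7.07538139e-01 -7.06674797e-01 -5.74547509e-04  4.28669124e-04]
recess floor L/R/far/near(foam top) [216. 355.] [342. 367.] [289. 328.] [269. 378.]
saw base L/R/near, rim L/R [232. 309.] [337. 319.] [276. 341.] [232. 231.] [340. 241.]
```

View pics/p8.png

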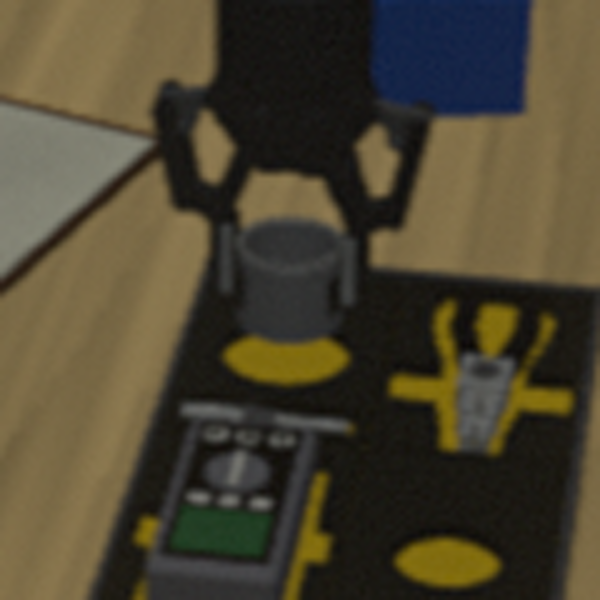

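Emit:
arm_command:
  rows:
    - {"grip":0.3,"linear":[4,-1,0],"rot":[0,0,0]}
    - {"grip":0.3,"linear":[4,-1,8],"rot":[0,0,0]}
    - {"grip":0.3,"linear":[4,-1,16],"rot":[0,0,0]}
    - {"grip":0.3,"linear":[4,-1,23],"rot":[0,0,0]}
    - {"grip":0.3,"linear":[4,-1,27],"rot":[0,0,0]}
    - {"grip":0.3,"linear":[4,-1,29],"rot":[0,0,0]}
    - {"grip":0.3,"linear":[4,-1,30],"rot":[0,0,0]}
    - {"grip":0.3,"linear":[4,-1,30],"rot":[0,0,0]}

```text
clock: 20.95
position: [591.9, -252.4, 30.5]
ee_rot: [0.707, -0.707, 0.0, -0.0]
contact_force: [0.1, 0.6, -0.3]
gripper_width: 53.3
grasp_force: 63.5
```

Emit:
arm_command:
  rows:
    - {"grip":0.3,"linear":[0,0,1],"rot":[0,0,0]}
    - {"grip":0.3,"linear":[0,0,2],"rot":[0,0,0]}
    - {"grip":0.3,"linear":[0,0,2],"rot":[0,0,0]}

```text
clock: 21.32
position: [592.1, -252.5, 29.9]
ee_rot: [0.707, -0.707, 0.001, -0.0]
contact_force: [-1.0, 1.3, 5.2]
gripper_width: 53.4
grasp_force: 64.1
```

Emit:
arm_command:
  rows:
    - {"grip":0.85,"linear":[0,0,0],"rot":[0,0,0]}
    - {"grip":0.85,"linear":[0,0,0],"rot":[0,0,0]}
    - {"grip":0.85,"linear":[0,0,0],"rot":[0,0,0]}
    - {"grip":0.85,"linear":[0,0,-15],"rot":[0,0,0]}
    - {"grip":0.85,"linear":[0,0,-50],"rot":[0,0,0]}
    - {"grip":0.85,"linear":[0,0,-100],"rot":[0,0,0]}
    - {"grip":0.85,"linear":[-50,19,-100],"rot":[0,0,0]}
    - {"grip":0.85,"linear":[-105,40,-100],"rot":[0,0,0]}
    - {"grip":0.85,"linear":[-160,60,-100],"rot":[0,0,0]}
    - {"grip":0.85,"linear":[-215,81,-100],"rot":[0,0,0]}

```text
clock: 22.58
position: [510.6, -35.8, 129.6]
ee_rot: [-0.707, 0.707, -0.001, 0.001]
contact_force: [1.1, 0.9, -0.1]
gripper_width: 72.6
grasp_force: 0.0
```

Emit:
arm_command:
  rows:
    - {"grip":0.85,"linear":[-55,20,0],"rot":[0,0,0]}
    - {"grip":0.85,"linear":[-110,41,0],"rot":[0,0,0]}
    - {"grip":0.85,"linear":[-150,57,0],"rot":[0,0,0]}
    - {"grip":0.85,"linear":[-168,64,0],"rot":[0,0,0]}
    - {"grip":0.85,"linear":[-168,64,0],"rot":[0,0,0]}
    - {"grip":0.85,"linear":[-168,64,30],"rot":[0,0,0]}
    - {"grip":0.85,"linear":[-168,64,65],"rot":[0,0,0]}
    - {"grip":0.85,"linear":[-168,64,65],"rot":[0,0,0]}

```text
clock: 23.58
position: [445.7, 128.9, 61.9]
ee_rot: [-0.707, 0.708, 0.0, -0.003]
contact_force: [0.3, 0.3, 0.3]
gripper_width: 72.8
grasp_force: 0.0
```

```bash
python3 - <<'E'
from h import *
t=imaging.get_image("top");d=imaging.get_image("side")
s=arm.read_state();print(s["position"],s["ee_rot"])
print(proj(t,[593.5,-253.2,62]),[(q,models.tip_of(t,q)[:2]) for q in("saw_large","meter")])
f=t["frame"][200:335,365:560,::-1];g=d["frame"][90:270,240:420,::-1]
cv2.imwrite("pics/p9.png",np.hstack([cv2.resize(f,(433,300),interpolation=2),cv2.resize(g,(300,300),interpolation=2)]))
E
```

```text
[447.67941014 130.44003609  64.2025033 ] [-7.06995604e-01  7.07217732e-01 -3.17077283e-04  4.41170974e-04]
[509.7553453  242.12508178] [('saw_large', [{'pixel': [500.0, 250.2], 'score': 0.82}]), ('meter', [{'pixel': [423.0, 236.6], 'score': 0.88}])]
```

View pics/p9.png

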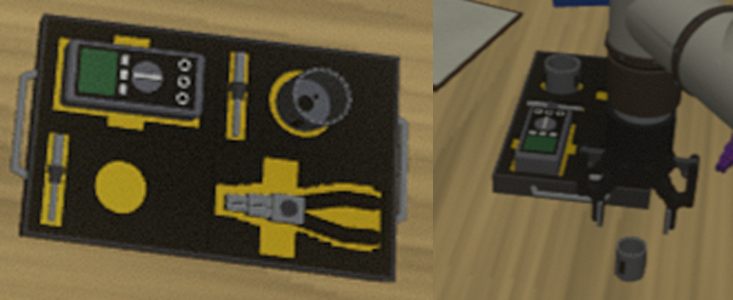

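Top view: the large saw stands in its recess at (505,244), teeth up. Now the small saw.

Emit:
arm_command:
  rows:
    - {"grip":0.85,"linear":[-2,0,20],"rot":[0,0,0]}
    - {"grip":0.85,"linear":[-2,0,40],"rot":[0,0,0]}
    - {"grip":0.85,"linear":[-2,0,52],"rot":[0,0,0]}
    - {"grip":0.85,"linear":[-2,0,52],"rot":[0,0,0]}
    - {"grip":0.1,"linear":[-2,0,52],"rot":[0,0,0]}
    - {"grip":0.1,"linear":[-2,0,52],"rot":[0,0,0]}
    - {"grip":0.1,"linear":[-2,0,52],"rot":[0,0,0]}
    - {"grip":0.1,"linear":[-2,0,52],"rot":[0,0,0]}
    - {"grip":0.1,"linear":[-2,0,52],"rot":[0,0,0]}
    - {"grip":0.1,"linear":[-2,0,52],"rot":[0,0,0]}

```text
clock: 25.02
position: [447.4, 133.0, 12.4]
ee_rot: [0.707, -0.707, 0.0, -0.001]
contact_force: [-0.8, 0.0, 6.0]
gripper_width: 36.9
grasp_force: 59.7
```

Emit:
arm_command:
  rows:
    - {"grip":0.1,"linear":[0,0,-30],"rot":[0,0,0]}
    - {"grip":0.1,"linear":[0,0,-70],"rot":[0,0,0]}
    - {"grip":0.1,"linear":[0,0,-90],"rot":[0,0,0]}
    - {"grip":0.1,"linear":[50,-10,-90],"rot":[0,0,0]}
    - {"grip":0.1,"linear":[105,-21,-90],"rot":[0,0,0]}
    - {"grip":0.1,"linear":[160,-31,-90],"rot":[0,0,0]}
    - {"grip":0.1,"linear":[205,-39,-90],"rot":[0,0,0]}
    - {"grip":0.1,"linear":[219,-42,-90],"rot":[0,0,0]}
    - {"grip":0.1,"linear":[219,-42,-80],"rot":[0,0,0]}
    - {"grip":0.1,"linear":[219,-42,-60],"rot":[0,0,0]}

```text
clock: 26.28
position: [489.1, -85.4, 71.2]
ee_rot: [0.707, -0.707, 0.0, -0.001]
contact_force: [0.3, 0.3, -0.6]
gripper_width: 37.6
grasp_force: 60.3
```

Emit:
arm_command:
  rows:
    - {"grip":0.1,"linear":[0,0,10],"rot":[0,0,0]}
    - {"grip":0.1,"linear":[0,0,15],"rot":[0,0,0]}
    - {"grip":0.1,"linear":[0,0,15],"rot":[0,0,0]}
    - {"grip":0.1,"linear":[0,0,15],"rot":[0,0,0]}

```text
clock: 26.78
position: [489.2, -86.1, 56.8]
ee_rot: [0.707, -0.707, 0.0, -0.0]
contact_force: [0.3, -0.1, -0.8]
gripper_width: 37.4
grasp_force: 60.3
```

```bash
python3 - <<'E'
from h import *
s=arm.read_state();p=s["position"];print(p,s["ee_rot"])
d=imaging.get_image("side");z=p[2]-12.4;c=(290,110)
P=lambda q:((proj(d,q)-c)*5).round()
print("recess floor L/R/far/near(foam top)",P([490.3+25,-86,17.5]),P([490.3-25,-86,17.5]),P([490.3,-86-25,17.5]),P([490.3,-86+25,27.5]))
x,y=p[0],p[1]-.4
print("saw base L/R/near, rim L/R",P([x+19,y,z]),P([x-19,y,z]),P([x,y+19,z]),P([x+19,y,z+44]),P([x-19,y,z+44]))
save(d,"p10.png",(290,110,410,230),5)
E
```

```text
[489.23063258 -86.09135428  56.79303644] [ 7.07295325e-01 -7.06917964e-01  3.70119769e-04 -4.22607988e-04]
recess floor L/R/far/near(foam top) [238. 361.] [344. 372.] [297. 336.] [286. 379.]
saw base L/R/near, rim L/R [256. 314.] [337. 322.] [292. 341.] [260. 233.] [344. 241.]
```

View pics/p10.png

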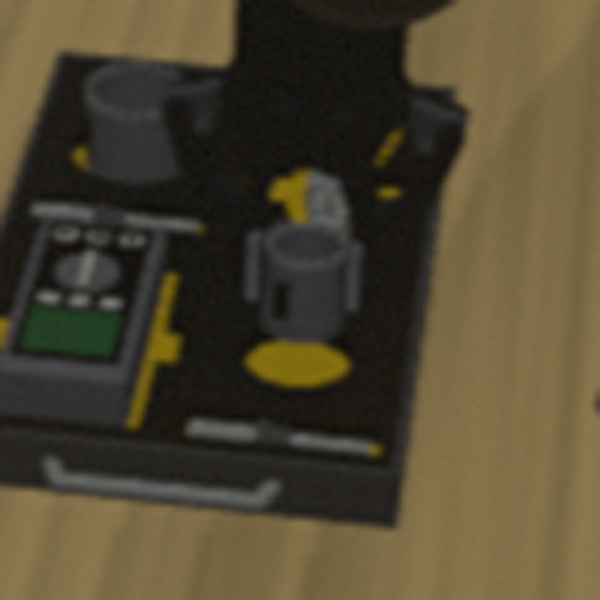

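Emit:
arm_command:
  rows:
    - {"grip":0.1,"linear":[-1.5,-1,6],"rot":[0,0,0]}
    - {"grip":0.1,"linear":[-1.5,-1,12],"rot":[0,0,0]}
    - {"grip":0.1,"linear":[-1.5,-1,18],"rot":[0,0,0]}
    - {"grip":0.1,"linear":[-1.5,-1,22],"rot":[0,0,0]}
    - {"grip":0.1,"linear":[-1.5,-1,24],"rot":[0,0,0]}
    - {"grip":0.1,"linear":[-1.5,-1,25],"rot":[0,0,0]}
    - {"grip":0.1,"linear":[-1.5,-1,26],"rot":[0,0,0]}
    - {"grip":0.1,"linear":[-1.5,-1,26],"rot":[0,0,0]}

```text
clock: 27.82
position: [489.9, -84.9, 30.5]
ee_rot: [-0.707, 0.707, -0.0, 0.0]
contact_force: [0.7, -0.2, -0.0]
gripper_width: 37.1
grasp_force: 60.4
```

Emit:
arm_command:
  rows:
    - {"grip":0.1,"linear":[0,0,1],"rot":[0,0,0]}
    - {"grip":0.1,"linear":[0,0,1.5],"rot":[0,0,0]}
    - {"grip":0.1,"linear":[0,0,1.5],"rot":[0,0,0]}

```text
clock: 28.2
position: [490.0, -84.9, 30.4]
ee_rot: [0.707, -0.707, 0.0, -0.0]
contact_force: [-2.9, 1.2, 10.6]
gripper_width: 37.1
grasp_force: 61.4
```

Emit:
arm_command:
  rows:
    - {"grip":0.6,"linear":[0,0,0],"rot":[0,0,0]}
    - {"grip":0.6,"linear":[0,0,0],"rot":[0,0,0]}
    - {"grip":0.6,"linear":[0,0,0],"rot":[0,0,0]}
    - {"grip":0.6,"linear":[0,0,-15],"rot":[0,0,0]}
    - {"grip":0.6,"linear":[0,0,-50],"rot":[0,0,0]}
    - {"grip":0.6,"linear":[0,0,-100],"rot":[0,0,0]}
    - {"grip":0.6,"linear":[-60,0,-130],"rot":[0,0,0]}
    - {"grip":0.6,"linear":[-120,0,-150],"rot":[0,0,0]}
    - {"grip":0.6,"linear":[-180,0,-150],"rot":[0,0,0]}
    - {"grip":0.6,"linear":[-240,0,-150],"rot":[0,0,0]}

```text
clock: 29.45
position: [489.6, 157.1, 179.4]
ee_rot: [-0.707, 0.707, -0.0, 0.001]
contact_force: [0.9, 0.6, 0.1]
gripper_width: 51.4
grasp_force: 0.0
```

Emit:
arm_command:
  rows:
    - {"grip":0.6,"linear":[-60,30,0],"rot":[0,0,0]}
    - {"grip":0.6,"linear":[-120,60,0],"rot":[0,0,0]}
    - {"grip":0.6,"linear":[-180,60,0],"rot":[0,0,0]}
    - {"grip":0.6,"linear":[-180,60,0],"rot":[0,0,0]}
    - {"grip":0.6,"linear":[-180,60,0],"rot":[0,0,0]}

```text
clock: 30.08
position: [429.3, 335.2, 178.1]
ee_rot: [0.707, -0.707, 0.0, 0.001]
contact_force: [0.0, -0.2, 0.4]
gripper_width: 51.4
grasp_force: 0.0
```

```bash
python3 - <<'E'
from h import *
t=imaging.get_image("top");d=imaging.get_image("side")
# expected base/top outlines at target, drawn thin at 4x on both
def draw(im,box,sc):
    l,tp,r,b=box;f=cv2.resize(im["frame"][tp:b,l:r,::-1],None,fx=sc,fy=sc,interpolation=2)
    a=np.linspace(0,2*np.pi,40)
    for (x,y,rad,z) in((593.5,-253.2,27,62),(490.3,-86,19,62)):
        u=np.array([(proj(im,[x+rad*np.cos(k),y+rad*np.sin(k),z])-[l,tp]+.5)*sc for k in a]).astype(int);cv2.polylines(f,[u],True,(0,0,255),1)
    u=np.array([(proj(im,[593.3+i*31,-85.4+j*65,50])-[l,tp]+.5)*sc for i,j in((1,1),(1,-1),(-1,-1),(-1,1))]).astype(int);cv2.polylines(f,[u],True,(0,0,255),1)
    u=np.array([(proj(im,[491+i*13,-237+j*15,34])-[l,tp]+.5)*sc for i,j in((1,1),(1,-1),(-1,-1),(-1,1))]).astype(int);cv2.polylines(f,[u],True,(0,0,255),1)
    return f
A=draw(t,(365,200,560,335),4)
cv2.imwrite("pics/p11.png",A);cv2.imwrite("pics/p12.png",draw(d,(260,100,400,220),5))
s=arm.read_state();print(s["clock"],s["position"],s["joint_vel"].round(3))
E
```

```text
30.175 [429.72631881 333.92872904 178.4847789 ] [-0.01  -0.008 -0.002  0.001  0.001 -0.001]
```

View pics/p11.png

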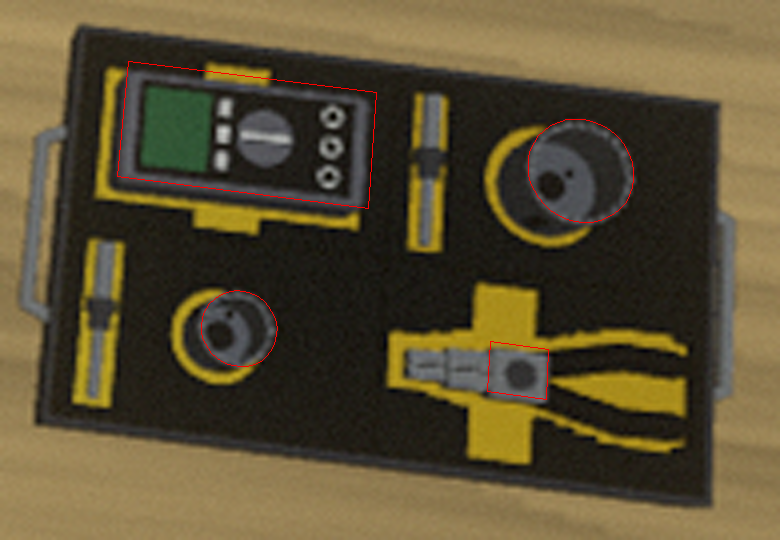

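View pics/p12.png

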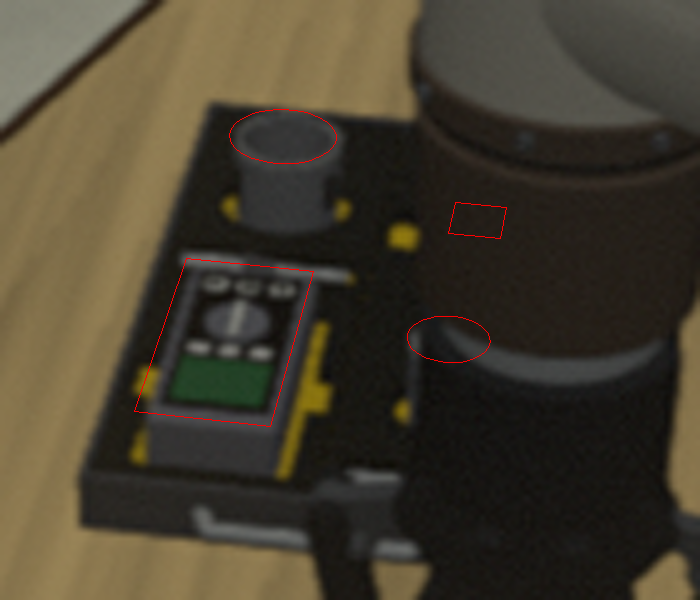

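Both views show all four tools flat in their recesses, within a few mm of the expected outlines (red), and the gripper is clear. I'm handing in.

```bash
python3 -c "
from bench import job
print(job.job_done())"
```

```text
the job is handed in; nothing more can be done
None
```

I set the multimeter, pliers, large hole saw and small hole saw each in its own inlay, and the final pictures showed all four flat and saws teeth up, within about 5 mm of target. The job was handed in at about 30 s of the 109 s, the arm never went near the tape or the conduit box, and no verdict came back.

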